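# Tighten a mould clamp to the click of a torque wrench

## Robot

A 6-joint arm with a two-finger parallel gripper is mounted at the origin on the work surface; the furniture and walls round the work are solid. World frame = base frame: x ahead of the robot, y to its left, z up, the work surface at z = 0. Lengths are in m, angles in degrees, forces in N, time in s.
With the tool pointing down it reaches from about 0.25 to 0.725 m from the base axis. Payload 9.7 kg.
Tool frame: the origin (TCP) lies midway between the tips of the shut fingers; the grasp point (between the pads) lies 19 mm behind it; z points along the fingers, y is the line along which they close (so a half turn about z gives the same grasp; the last joint's range is limited). The gripper opens to 85 mm and grips with 20 to 120 N. Pads are 22 mm wide; open, the fingers measure 114 mm over their backs; the gripper's body (76 mm by 85 mm) begins 54 mm behind the grasp point. The pads swing forward as they close: fully open they stand 13 mm farther back than shut.
Start: joints at [-71.448, 4.979, 10.078, 95.1, 0, 90], TCP at [0.175, -0.521, 0.231] pointing down, gripper open.
Joint ranges: [-179.16, 179.16], [-48.56, 103.87], [-65.8, 70.77], [-126.05, 130.52], [-82.76, 87.17], [-180, 180]. Speed limits (degrees/s): [127.2, 127.2, 147.25, 180, 180, 180].

## Interface

Orientations are given as [roll, pitch, yaw] about the fixed x, y, z axes, in that order (R = Rz(yaw) Ry(pitch) Rx(roll)).
In Python, from workcell import * gives the robot as it stands.
- The arm moves only by the tool servo_tool, never from a script. Its argument "moves" is a list of rows, each a list of 4 numbers: the shift along the world's x, y, z in a scale on which 1.0 is 100 cm, then the turn about the world's z in parts of the range, where 1.0 means 4 rad. A call has 1 to 20 rows; each row is the pose to reach, as a shift and turn from the pose commanded when the call began; what a row does not reach only later rows make up. A row lasts 1/12 s, in which the tool goes at most 41.7 mm and 7.16 degrees, less where a joint would pass 70% of its speed; a pose out of reach is approached as far as the arm can. Shift and turn numbers lie between -1 and 1, and a call with a number outside is refused. A call with a gripper value outside its range is refused whole. "claw" is the closure, from 0 (fully open) to 1 (shut), set as the call begins (left out, the last holds). The fingers move at their own pace and stop on an object; "force" is the grip in N (left out, the last holds). Time passes only in rows, so rows that repeat a pose let the fingers close. It gives the time, the measured TCP pose, the force, the opening and the grip force at its end, in the units of the state.
- get_obs(): the state, without advancing time (a new reading comes with each control period).
- camera(name): name is "scene" or "top"; returns the picture (400x640x3 uint8, red, green, blue); there is no depth.
- get_calibration(name): a dict with "fx", "fy", "cx", "cy" (pixels), "k1" (the pictures are not rectified: a ray, as slopes to the right and down, at radius r is drawn at 1 + k1 r^2 times it, then the intrinsics apply), "rvec" (rotation vector, rad) and "tvec" (3), from world to camera coordinates, as OpenCV has them. Camera axes: x right, y down, z forward; pixel columns grow to the right and rows downward; lengths in m; the calibration is good to about 2 mm. A picture is of the moment at which its call begins. get_calibration takes no time and is no camera call.
- job_done(): hands the job in; it is judged then, once.
The state is a dict: "time": time; "q": joint angles; "qd": joint speeds; "joint_efforts": joint torques, N m; "ee_pos": TCP position; "tcp_rot": TCP orientation; "wrist_force": force on the tool from outside, world axes, zero at the start; "torque": the same for the moment, N m; "opening": finger opening in m; "grasp_force": force on a finger pad.
Only numpy, scipy, OpenCV 4.12 (cv2) and the standard library are available. Lean on these libraries where they do the work, as an engineer would, in place of code of your own. Each camera call takes 0.05 s, during which the arm holds its last target. There are 200 camera calls.

## Task

Take the click torque wrench off its wooden rest, fit its socket fully down over the square-headed screw on top of the mould clamp and tighten the screw clockwise (seen from above) until the wrench clicks. Stop at once at that first click, since pushing on through it overtightens the clamp and cracks the plaster mould. Leave the screw tight, lift the wrench off, lay it back in the two forks of its rest the same way round, and leave everything else as it stands.

Things in the scene. Friction and masses are not known exactly. Their poses are not given: they have to be found in the camera images.
- wrench: click torque wrench, 0.4 kg with its socket. Origin at the centre of the socket's mouth, x along the handle to the grip, z up. The handle's axis is 41 mm above the mouth: round head 42 mm across (top 54 mm above the mouth), steel tube 18 mm thick (to x = 122 mm), black rubber grip 24 x 24 mm square (to 234 mm), bright end piece 24 x 24 mm (to 262 mm)
- wrench_socket: round steel socket under the wrench's head, 48 mm across, 29 mm high, origin at the centre of its mouth. It pivots on its own axis in the head; a toggle and spring inside the handle keep it straight up to about 1.8 N m (some 11 N across the handle at the grip point). Then it breaks over with a click: the handle swings on while the socket stays
- socket (a point): centre of the socket's mouth, on the socket, opening downwards: square hole 29.2 mm across flats, 18 mm deep, flats square to x and y, so that it fits every 90 degrees. x and z as for the wrench while it is straight
- grip (a point): where to grip: on the handle's axis, 165 mm from the socket axis, 41 mm above the mouth. At the click it swings to -y of the socket and the resistance drops, by a quarter within 6 mm of travel here and by about half within 14 mm; after 19 mm the swing ends on a hard stop and the screw would be turned too far. Easing the handle back resets it
- screw: the clamp's steel screw, turning on its vertical axis. It is finger-tight: it drags from the start with 0.7 to 1.3 N m, rising as it is tightened, and stays where it is left. The turn needed until the click differs from start to start, about 15 to 45 degrees, besides some 3 degrees of play of the socket and some give in the hand. With the handle on the clamp's +y side, it moves away from the robot
- screw_top (a point): on the screw axis, on the upper face of the screw's flange, where the mouth of a fully fitted socket rests, about 180 mm above the table. Above it the square head: 28 mm across flats, 15 mm high, chamfered. z up, x square to a flat: the wrench fits with its x along this x or any multiple of 90 degrees from it
- flange_edge (a point): point on the rim of the screw's round flange, 24 mm from the screw axis; turns with the screw
- clamp: mould clamp bolted to the table: grey base 150 x 224 x 14 mm, two columns 172 mm apart, grey cross bar 44 x 216 mm along y, its top at 164 mm, column nuts up to 184 mm; under the bar a two-part plaster mould, a plywood board and the screw's foot. Origin under the centre of the base
- rest: plywood rest fixed to the table: base 200 x 70 x 12 mm, two forks 12 mm thick, 166 mm apart along x, 93 mm high, slots 32 mm wide and flared. Origin on the table midway between the forks. The wrench lies with its x along this x, socket axis at x = -165 mm, mouth 36 mm and handle axis 77 mm above the table; its grip point is right above this origin, free on both sides
- spare_half: spare plaster mould half, 106 x 88 x 47 mm, bystander; origin under its centre
- stir_stick: flat wooden stirring stick, 36 x 158 x 8 mm, lying on the table, bystander; origin under its centre
- glaze_bottle: small green glaze bottle with a white cap, 47 mm thick, 104 mm high, standing near the rest, bystander; origin under its centre

How it is judged:
By the outcome, as a careful person would: the job done as asked, in the order asked, and still so for the second after the job is handed in, with the robot touching nothing.
It also fails if it takes over 64 s, if anything falls off the work surface, if the arm or the gripper's body presses on something with over 40 N, if the wrist force passes 120 N, or if a joint passes its speed limit or range.

## Working session

There is one attempt and no reset: what is moved stays moved. The work goes in short steps, Python scripts to look and compute and a tool call to move; the robot and the scene stay as the last step left them, time stands still between calls to the robot, and variables do not carry over. Pictures are saved under pics/ and viewed, at most 10 in all, crops included, and the job is handed in when it is done.

Besides the shell and the picture viewer there is one more tool, called after "Call:" by a JSON object that holds its "name" and its "arguments", one argument or row to a line. servo_tool: Moves the arm, as the interface text tells. Its arguments: {"type":"object","properties":{"moves":{"type":"array","items":{"type":"array","items":{"type":"number"}}},"claw":{"type":"number"},"force":{"type":"number"}},"required":["moves"]}

```bash
mkdir -p pics; ls; python3 - <<'E'
from workcell import *
import cv2
for n in("scene","top"):
    im=camera(n); cv2.imwrite(f"pics/{n}0.png",im[:,:,::-1]); print(n,get_calibration(n))
print(get_obs())
E
```

```text
pics
scene {'fx': 390.49566080080143, 'fy': 390.49566080080143, 'cx': 318.82406729609596, 'cy': 196.25453713384073, 'k1': -0.045453525266192445, 'rvec': array([ 0.66915318, -2.45687332,  1.37657975]), 'tvec': array([0.46116151, 0.20547971, 0.86644682])}
top {'fx': 463.4872371037253, 'fy': 463.4872371037253, 'cx': 319.7632054225268, 'cy': 199.10261675692684, 'k1': 0.04695422276779613, 'rvec': array([ 2.13485013, -2.14496   ,  0.18055407]), 'tvec': array([0.10265296, 0.51544232, 1.02476489])}
{'time': 0.1, 'q': array([-7.14469099e+01,  5.01000933e+00,  1.00388287e+01,  9.50980048e+01,
       -1.27374868e-03,  8.99992954e+01]), 'qd': array([ 0.06551814,  0.02818222,  0.10114389,  0.07130829, -0.0913418 ,
       -0.0051963 ]), 'joint_efforts': array([ 3.03919187e-04, -5.21562195e+01,  4.65654624e+01,  1.60482799e-02,
        1.42759387e-05,  8.14272681e-06]), 'ee_pos': array([ 0.1749335 , -0.52123554,  0.2306327 ]), 'tcp_rot': array([-1.79930815e+02,  1.27289692e-03,  1.85537963e+01]), 'wrist_force': array([-0.40682499,  0.18372654, -0.22440173]), 'torque': array([ 0.05500719,  0.05052622, -0.01806326]), 'grasp_force': 0.0, 'opening': 0.08498606726542915}
```

View pics/scene0.png

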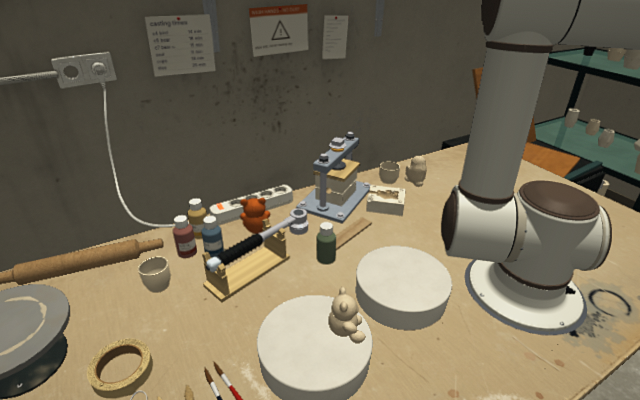

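View pics/top0.png

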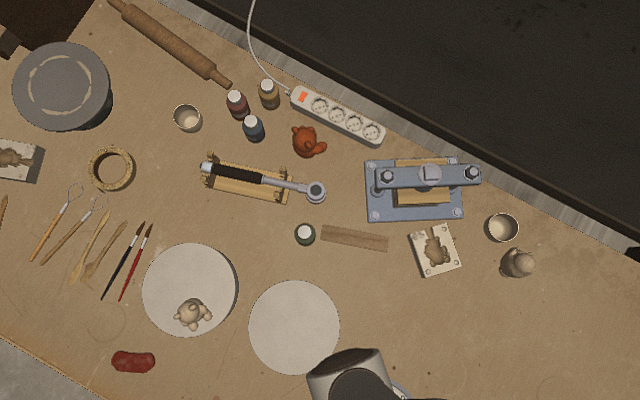

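The pictures show the wrench lying from about (207,167) to its head at (316,190) in the top view. The screw is at about (430,175), on the clamp bar. I'll enlarge both areas.

```bash
cat > h.py <<'E'
import numpy as np, cv2
from workcell import *
def cal(n):
    c=get_calibration(n); R=cv2.Rodrigues(np.array(c["rvec"]))[0]; return c,R,np.array(c["tvec"])
def ray(n,u,v):
    c,R,t=cal(n); d=np.array([(u-c["cx"])/c["fx"],(v-c["cy"])/c["fy"]]); s=d.copy()
    for _ in range(20): s=d/(1+c["k1"]*(s@s))
    return -R.T@t, R.T@np.array([*s,1])
def onz(n,u,v,z):
    o,d=ray(n,u,v); return o+d*(z-o[2])/d[2]
def proj(n,p):
    c,R,t=cal(n); q=R@np.array(p)+t; s=q[:2]/q[2]; s=s*(1+c["k1"]*(s@s)); return s[0]*c["fx"]+c["cx"],s[1]*c["fy"]+c["cy"]
def crop(n,x0,y0,x1,y1,f,out):
    im=camera(n)[:,:,::-1]; cv2.imwrite(out,cv2.resize(im[y0:y1,x0:x1],None,fx=f,fy=f,interpolation=cv2.INTER_CUBIC))
E
python3 - <<'E'
from h import *
a=camera("top")[:,:,::-1]
f=lambda x0,y0,x1,y1,k:cv2.resize(a[y0:y1,x0:x1],(800,300) if 0 else None,fx=k,fy=k,interpolation=cv2.INTER_CUBIC)
A=f(195,150,335,210,5.7);A=A[:, :800]; B=f(370,152,490,196,5.7)
B=cv2.copyMakeBorder(B,0,0,0,max(0,A.shape[1]-B.shape[1]),cv2.BORDER_CONSTANT)
cv2.imwrite("pics/c1.png",np.vstack([A,B])[:600]); print(A.shape,B.shape)
for nm,u,v,z in[("head",316,190,.09),("end",207,167,.089),("screw",430,175,.195),("nutL",387,176,.184),("nutR",472,172,.184),("bottle",305,234,.104)]:print(nm,onz("top",u,v,z).round(4))
E
```

```text
(342, 798, 3) (251, 798, 3)
head [0.5283 0.1087 0.09  ]
end [0.5812 0.3496 0.089 ]
screw [ 0.5383 -0.1172  0.195 ]
nutL [ 0.539  -0.0339  0.184 ]
nutR [ 0.5463 -0.2039  0.184 ]
bottle [0.4303 0.1326 0.104 ]
```

View pics/c1.png

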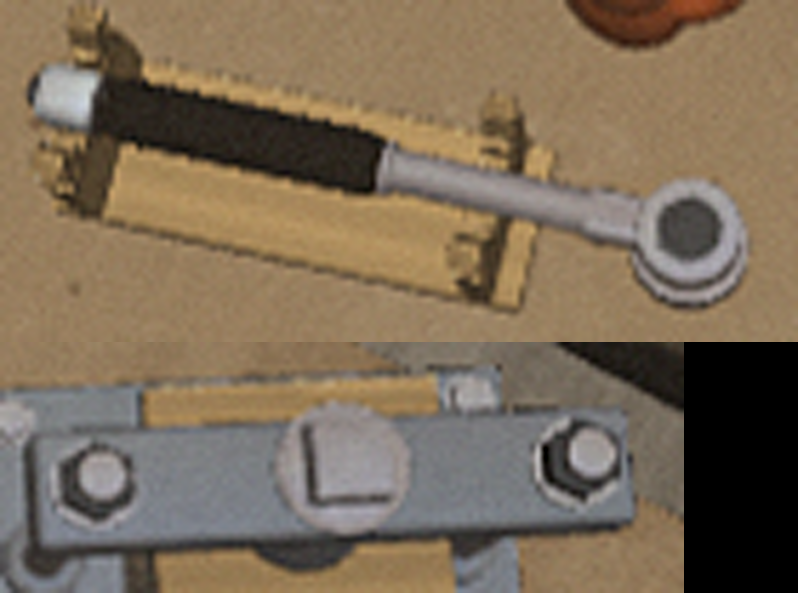

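```bash
python3 - <<'E'
from h import *
px=lambda X,Y,x0,y0:((X+.5)/5.7-.5+x0,(Y+.5)/5.7-.5+y0)
h=onz("top",*px(690,228,195,150),.09); e=onz("top",*px(68,97,195,150),.089); g1=onz("top",*px(382,170,195,150),.088); 
print("head",h,"end",e,"gripstart",g1,"dist",np.linalg.norm(e-h),np.linalg.norm(g1-h),"yaw",np.degrees(np.arctan2(*(e-h)[1::-1])))
fl=onz("top",*px(342,467-342,370,152),.18); print("flange",fl)
a=cv2.cvtColor(camera("top"),cv2.COLOR_RGB2GRAY).astype(float)
print(a[158:192,415:447].astype(int)[::1])
for u,v in[(385,140),(300,90),(480,160),(560,195)]: print("wall",onz("top",u,v,0))
print("cam",ray("top",0,0)[0],ray("scene",0,0)[0])
for n in("nutL",(387,176)),("x",(0,0)): pass
nl=onz("top",*px(103,475-342,370,152),.184);nr=onz("top",*px(592,452-342,370,152),.184);print(nl,nr,(nl+nr)/2,np.degrees(np.arctan2(*(nl-nr)[1::-1])))
# rest yaw check via base edge
for X,Y in[(105,218),(515,310)]: print("restbase",onz("top",*px(X,Y,195,150),.012))
# scene check of head/screw
print(proj("scene",h),proj("scene",fl+[0,0,.015]))
E
```

```text
head [0.52926797 0.10951648 0.09      ] end [0.58206742 0.35068453 0.089     ] gripstart [0.55298111 0.22888356 0.088     ] dist 0.24688218327732267 0.12171611836112414 yaw 77.65095194543204
flange [ 0.54455662 -0.12022254  0.18      ]
[[ 75  90 105 ... 140 154 140]
 [124 121 128 ... 140 147 145]
 [137 139 135 ... 133 135 149]
 ...
 [ 81  41  46 ... 120 124 125]
 [116  93  68 ... 121 123 117]
 [124 135 117 ... 124 123 123]]
wall [ 0.66816481 -0.06002141  0.        ]
wall [0.79701417 0.14750579 0.        ]
wall [ 0.61677467 -0.28763193  0.        ]
wall [ 0.53015908 -0.47022358  0.        ]
cam [0.34399581 0.10743685 1.09383989] [0.08676991 0.77940594 0.62499545]
[ 0.54121229 -0.03524102  0.184     ] [ 0.54859472 -0.20685872  0.184     ] [ 0.5449035  -0.12104987  0.184     ] 92.4631581642225
restbase [0.54882181 0.35238031 0.012     ]
restbase [0.5094481  0.18223945 0.012     ]
(np.float64(298.3131982035201), np.float64(210.4589238181814)) (np.float64(337.76991492940135), np.float64(138.05295546709084))
```

The manual's scale: shifts go in shares of 100 cm and turns go in shares of 4 rad. Converting my numbers, 79.2 cm / 100 = 0.792, 71.3 cm / 100 = 0.713, 1.03 rad / 4 = 0.2575.

Call:
{"name": "servo_tool", "arguments": {
  "moves": [
    [0.04,0.08,0.01,0.025],
    [0.08,0.16,0.01,0.05],
    [0.12,0.24,0.01,0.075],
    [0.156,0.317,0.01,0.1025],
    [0.195,0.396,0.01,0.1275],
    [0.234,0.475,0.01,0.155],
    [0.273,0.554,0.01,0.18],
    [0.312,0.634,0.01,0.205],
    [0.35,0.713,0,0.2325],
    [0.39,0.792,0,0.2575],
    [0.39,0.792,0,0.2575],
    [0.39,0.792,0,0.2575],
    [0.39,0.792,0,0.2575],
    [0.39,0.792,0,0.2575],
    [0.39,0.792,0,0.2575],
    [0.39,0.792,0,0.2575],
    [0.39,0.792,0,0.2575],
    [0.39,0.792,0,0.2575],
    [0.39,0.792,0,0.2575],
    [0.39,0.792,0,0.2575]
  ],
  "claw": 0.3
}}

```text
time: 1.87
ee_pos: [0.5434, 0.2281, 0.2317]
tcp_rot: [-180.0, 0.0, 77.6]
wrist_force: [0.1, 0.1, 0.3]
opening: 0.0599
grasp_force: 0.0
```

```bash
python3 - <<'E'
from h import *
a=cv2.cvtColor(camera("top"),cv2.COLOR_RGB2GRAY); np.set_printoptions(linewidth=220,threshold=9999)
print(a[162:188,418:446])
print(get_obs()["ee_pos"],get_obs()["tcp_rot"],get_obs()["q"].round(1))
E
```

```text
[[121 119 120 124 122 121 120 111 106 128 131 123 120 122 114 111 119 119 115 124 117 117 125 120 121 122 118 119]
 [121 124 123 120 125 123 132 123 111 129 133 126 124 132 129 126 131 119 112 129 125 123 123 128 125 126 127 132]
 [127 125 131 125 131 134 131 139 138 132 140 136 133 134 132 136 137 118 114 109 107 115 113 107 111 106 109 112]
 [113 111 109 124 140 131 126 129 129 131 132 123 131 133 125 129 131 132 127 117 113  94  89  98  95  99 105  96]
 [ 93  99 105 131 133 101 105 126 131 124 126 124 122 127 126 130 131 134 139 137 128 111 108 111 114 121 110 115]
 [113  99 120 146 117  65  78 131 136 134 132 136 138 133 137 132 136 136 136 140 130 122 104 115 110 107 114 112]
 [103 111 122 135 111  56  80 139 136 134 138 136 134 135 135 135 132 139 137 140 128 133 124 107 107 113 116 113]
 [ 99 115 139 135 128  66  78 124 136 136 137 141 139 143 140 139 139 136 140 139 132 138 132 111 113 114 113 111]
 [106 113 127 137 136  88  62 124 135 138 138 140 142 144 138 143 139 135 135 134 135 138 134 121 107 115 119 111]
 [116 126 138 144 133  84  56 116 141 136 144 140 140 143 145 141
[... 1337 characters left out ...]
112 121 129 140 144 140 149 145 139 139 143 150 140 128 120 112 113 114 117 116 116 116 118]
 [118 114 121 121 118 110 105 117 121 121 129 138 141 143 139 132 122 115 105 108 106 102 103 100  96  96  92  89]
 [105  99 101 100  95  94  92  87  72  77  96 103 112 114 102  90  64  48  79  71  69  75  67  62  62  63  60  59]
 [ 76  70  71  69  62  58  64  56  53  58  46  37  38  37  35  35  39  42  45  44  42  40  47  57  62  56  56  60]
 [ 39  43  44  42  50  48  44  44  47  53  49  49  50  44  73  90  93  89 104  95  99 104 101 104 106 100 106 102]]
[0.54557817 0.23339658 0.22838797] [-1.79849278e+02 -2.11790142e-02  7.77366904e+01] [2.310e+01 1.120e+01 1.660e+01 9.560e+01 1.000e-01 1.254e+02]
```

In the tool's units: -9 cm / 100 = -0.09, -5 cm / 100 = -0.05.

Call:
{"name": "servo_tool", "arguments": {
  "moves": [
    [0.009,0.019,-0.05,0],
    [0.019,0.038,-0.09,0],
    [0.019,0.038,-0.09,0],
    [0.019,0.038,-0.09,0]
  ]
}}

```text
time: 2.25
ee_pos: [0.5604, 0.2643, 0.1365]
tcp_rot: [-179.6, 0.3, 77.6]
wrist_force: [0.2, 0.6, -0.8]
opening: 0.0601
grasp_force: 0.0
```

```bash
cat > scr.py <<'E'
from h import *
from scipy.ndimage import map_coordinates
def band(a,rows,cols,axis):
    s=a[rows[0]:rows[1],cols[0]:cols[1]]; w=np.clip(135-s,0,None); P=[]
    if axis==0:
        for i,r in enumerate(w): P.append(((r*np.arange(*cols)).sum()/r.sum(),rows[0]+i))
    else:
        for i,c in enumerate(w.T): P.append((cols[0]+i,(c*np.arange(*rows)).sum()/c.sum()))
    return np.array([onz("top",u,v,.1875)[:2] for u,v in P])
a=cv2.cvtColor(camera("top"),cv2.COLOR_RGB2GRAY).astype(float)
A=band(a,(167,178),(422,426),0); B=band(a,(178,181),(427,437),1)
for P in(A,B):
    v=cv2.fitLine(P.astype(np.float32),cv2.DIST_HUBER,0,.01,.01).ravel(); print(np.degrees(np.arctan2(v[1],v[0])),v[2:],P.std(0))
print(get_obs()["ee_pos"])
E
python3 scr.py
```

```text
3.607168 [ 0.54689234 -0.10699384] [0.00646475 0.00041961]
-87.600365 [ 0.53112155 -0.12165119] [0.00025766 0.00571257]
[0.56094431 0.26378914 0.13973383]
```

In the tool's units: -8 cm / 100 = -0.08, -6 cm / 100 = -0.06.

Call:
{"name": "servo_tool", "arguments": {
  "moves": [
    [0.002,0.004,-0.03,0],
    [0.004,0.006,-0.06,0],
    [0.004,0.006,-0.08,0],
    [0.004,0.006,-0.08,0],
    [0.004,0.006,-0.08,0]
  ]
}}

```text
time: 2.72
ee_pos: [0.5661, 0.2693, 0.0636]
tcp_rot: [180.0, -0.0, 77.5]
wrist_force: [0.2, 0.2, 1.5]
opening: 0.06
grasp_force: 0.0
```

Call:
{"name": "servo_tool", "arguments": {
  "moves": [
    [-0.001,0.001,-0.004,0],
    [-0.001,0.001,-0.004,0],
    [-0.001,0.001,-0.004,0],
    [-0.001,0.001,-0.004,0],
    [-0.001,0.001,-0.004,0],
    [-0.001,0.001,-0.004,0],
    [-0.001,0.001,-0.004,0],
    [-0.001,0.001,-0.004,0],
    [-0.001,0.001,-0.004,0]
  ],
  "claw": 1,
  "force": 90
}}

```text
time: 3.47
ee_pos: [0.5658, 0.2712, 0.0602]
tcp_rot: [179.9, -0.1, 77.6]
wrist_force: [-1.0, -0.1, 7.0]
opening: 0.0229
grasp_force: 88.6
```

In the tool's units: 18.5 cm / 100 = 0.185, 15 cm / 100 = 0.15.

Call:
{"name": "servo_tool", "arguments": {
  "moves": [
    [0,0,0.01,0],
    [0,0,0.03,0],
    [0,0,0.06,0],
    [0,0,0.09,0],
    [0,0,0.12,0],
    [0,0,0.15,0],
    [0,0,0.185,0],
    [0,0,0.185,0],
    [0,0,0.185,0],
    [0,0,0.185,0]
  ]
}}

```text
time: 4.3
ee_pos: [0.5649, 0.2708, 0.2422]
tcp_rot: [-179.9, 0.0, 77.6]
wrist_force: [-1.1, -0.5, -4.2]
opening: 0.0225
grasp_force: 88.6
```

```bash
python3 - <<'E'
from h import *
o=get_obs();print(o["ee_pos"],o["tcp_rot"],o["wrist_force"],o["torque"],o["opening"])
A=camera("top")[150:230,180:340,::-1];B=camera("scene")[170:270,200:400,::-1]
f=lambda i:cv2.resize(i,(800,int(800*i.shape[0]/i.shape[1])))
cv2.imwrite("pics/l.png",np.vstack([f(A),f(B)])[:, :][:800]); i=cv2.imread("pics/l.png"); cv2.imwrite("pics/l.png",cv2.resize(i,(600,600)))
E
```

```text
[0.56486501 0.27083503 0.24218001] [-1.79947753e+02  3.05862437e-02  7.75684719e+01] [-1.13918818 -0.50017167 -4.2425894 ] [ 0.24623302  0.0015416  -0.05497588] 0.022450138835635264
```

View pics/l.png

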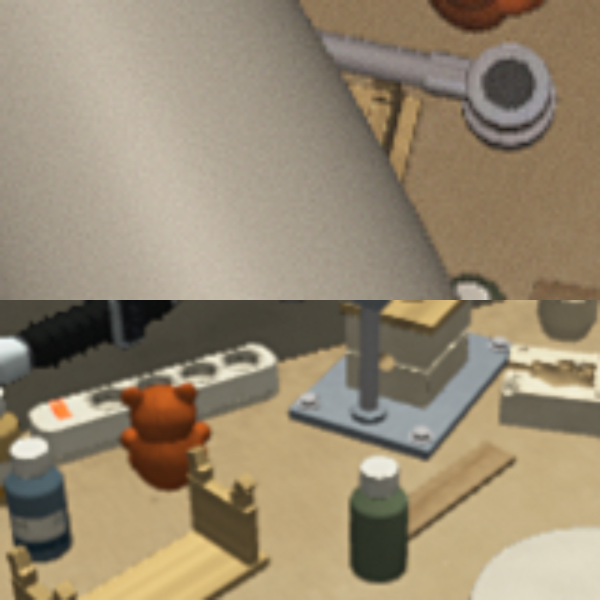

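The wrench is held level. Its head-top centre is at about (315.5,172.1) in the full top view.

```bash
cat > hd.py <<'E'
from h import *
def head(z,guess,r=16):
    im=camera("top"); g=cv2.cvtColor(im,cv2.COLOR_RGB2GRAY)
    u0,v0=map(int,guess); s=g[v0-r:v0+r,u0-r:u0+r]; s=cv2.resize(s,None,fx=6,fy=6,interpolation=cv2.INTER_CUBIC)
    c=cv2.findContours((s<110).astype(np.uint8),cv2.RETR_LIST,cv2.CHAIN_APPROX_NONE)[0]
    out=[]
    for k in c:
        A=cv2.contourArea(k)
        if 1200<A<6000:
            (x,y),rr=cv2.minEnclosingCircle(k)
            if A>.75*np.pi*rr*rr:
                m=cv2.moments(k);x,y=m["m10"]/A,m["m01"]/A
                u,v=(x+.5)/6-.5+u0-r,(y+.5)/6-.5+v0-r; out.append((u,v,A,onz("top",u,v,z)))
    return out
E
python3 - <<'E'
from hd import *
for o in head(.272,(315,172)): print(o)
E
```

```text
(315.3386186689858, 172.1685768418437, 5366.0, array([0.52779397, 0.10956425, 0.272     ]))
```

In the tool's units: -22.7 cm / 100 = -0.227, -2.85 cm / 100 = -0.0285, 0.274 rad / 4 = 0.0685.

Call:
{"name": "servo_tool", "arguments": {
  "moves": [
    [-0.003,-0.02,0,0.0075],
    [-0.006,-0.045,0,0.015],
    [-0.009,-0.07,0,0.025],
    [-0.012,-0.095,0,0.0325],
    [-0.015,-0.12,0,0.04],
    [-0.018,-0.145,0,0.0475],
    [-0.021,-0.17,0,0.055],
    [-0.024,-0.195,0,0.0625],
    [-0.027,-0.215,0,0.0675],
    [-0.0285,-0.227,0,0.0685],
    [-0.0285,-0.227,0,0.0685],
    [-0.0285,-0.227,0,0.0685],
    [-0.0285,-0.227,0,0.0685],
    [-0.0285,-0.227,0,0.0685]
  ]
}}

```text
time: 5.62
ee_pos: [0.5364, 0.0445, 0.2426]
tcp_rot: [-180.0, -0.0, 93.3]
wrist_force: [0.1, 0.3, -3.9]
opening: 0.0221
grasp_force: 88.6
```

```bash
python3 - <<'E'
from hd import *
o=get_obs();print(o["ee_pos"],o["tcp_rot"],o["wrist_force"])
z=o["ee_pos"][2]+.0168+.013
g=proj("top",(.545,-.121,z)); print(g)
for o in head(z,g): print(o)
crop("top",350,110,500,215,5,"pics/a1.png")
E
```

```text
[0.53640097 0.04454649 0.24255194] [-1.79952177e+02 -1.05237613e-02  9.33052250e+01] [ 0.0758812   0.31442872 -3.91407018]
(np.float64(442.2557724633937), np.float64(162.29300581533687))
```

View pics/a1.png

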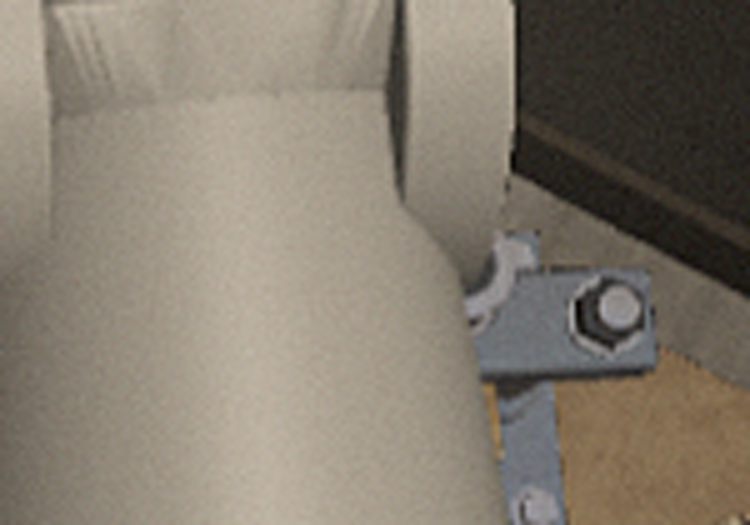

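The arm hides the head in the top view; only its right rim shows, at crop (515,265). The scene camera is next.

```bash
python3 - <<'E'
from hd import *
crop("scene",270,90,400,180,6,"pics/s1.png")
z=.2426+.0168
for n,p in[("head top",(.545,-.121,z+.013)),("mouth",(.545,-.121,z-.041)),("screw hd top",(.545,-.121,.195)),("flange",(.545,-.121,.18))]:
    u,v=proj("scene",p); print(n,u,v,(u-270)*6+2.5,(v-90)*6+2.5)
E
```

```text
head top 338.7337255547764 111.13558463270286 414.9023533286585 129.31350779621715
mouth 338.0471850046887 130.03045442050433 410.7831100281321 242.68272652302596
screw hd top 337.7592444213427 137.92540832737598 409.0554665280563 290.05244996425586
flange 337.5776174736787 142.89647767025068 407.9657048420721 319.87886602150405
```

View pics/s1.png

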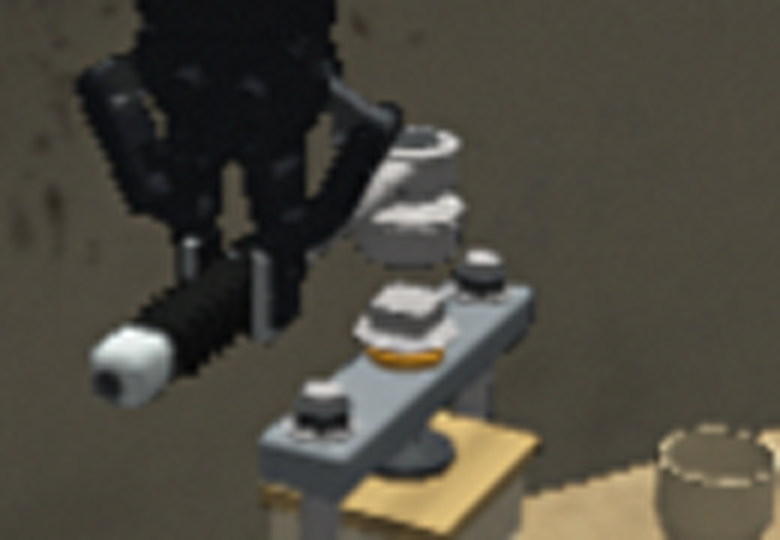

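Socket and screw line up in the scene view: the socket's centre is near crop column 410, the screw's near 406. I'll go down.

In the tool's units: -2.6 cm / 100 = -0.026, -0.05 cm / 100 = -0.0005.

Call:
{"name": "servo_tool", "arguments": {
  "moves": [
    [0,-0.0005,-0.007,0],
    [0,-0.0005,-0.014,0],
    [0,-0.0005,-0.02,0],
    [0,-0.0005,-0.024,0],
    [0,-0.0005,-0.026,0],
    [0,-0.0005,-0.026,0],
    [0,-0.0005,-0.026,0]
  ]
}}

```text
time: 6.35
ee_pos: [0.5364, 0.0433, 0.217]
tcp_rot: [-180.0, 0.0, 93.3]
wrist_force: [0.6, 0.7, -4.1]
opening: 0.0225
grasp_force: 88.7
```

In the tool's units: -0.4 cm / 100 = -0.004, -0.2 cm / 100 = -0.002.

Call:
{"name": "servo_tool", "arguments": {
  "moves": [
    [0,0,-0.002,0],
    [0,0,-0.004,0],
    [0,0,-0.004,0],
    [0,0,-0.004,0]
  ]
}}

```text
time: 6.68
ee_pos: [0.5365, 0.0433, 0.213]
tcp_rot: [-180.0, -0.0, 93.3]
wrist_force: [-0.7, 0.2, -3.5]
opening: 0.0226
grasp_force: 88.7
```

In the tool's units: -0.4 cm / 100 = -0.004, -0.2 cm / 100 = -0.002.

Call:
{"name": "servo_tool", "arguments": {
  "moves": [
    [0,0,-0.002,0],
    [0,0,-0.004,0],
    [0,0,-0.004,0],
    [0,0,-0.004,0]
  ]
}}

```text
time: 7.02
ee_pos: [0.5364, 0.0434, 0.2089]
tcp_rot: [-180.0, 0.0, 93.3]
wrist_force: [1.1, 0.3, -3.2]
opening: 0.0224
grasp_force: 88.7
```

In the tool's units: -0.3 cm / 100 = -0.003, -0.2 cm / 100 = -0.002.

Call:
{"name": "servo_tool", "arguments": {
  "moves": [
    [0,0,-0.002,0],
    [0,0,-0.003,0],
    [0,0,-0.003,0],
    [0,0,-0.003,0]
  ]
}}

```text
time: 7.35
ee_pos: [0.5364, 0.0434, 0.206]
tcp_rot: [-180.0, -0.0, 93.3]
wrist_force: [0.1, -0.0, -4.5]
opening: 0.0227
grasp_force: 88.7
```

```bash
python3 - <<'E'
from hd import *
o=get_obs();print(o["ee_pos"],o["tcp_rot"],o["wrist_force"],o["torque"])
crop("scene",270,90,400,180,6,"pics/s2.png")
E
```

```text
[0.53642668 0.04335016 0.20596974] [-1.79990762e+02 -1.97662035e-03  9.32642296e+01] [ 0.08345532 -0.04860689 -4.51910865] [2.90132259e-01 1.47068473e-05 4.49902578e-02]
```

View pics/s2.png

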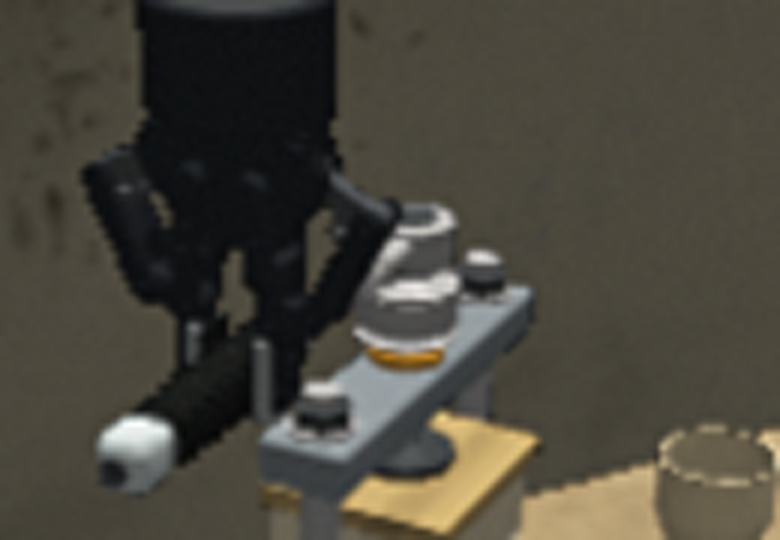

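The socket has slipped over the head, with the yellow ring still visible below the flange at crop (405,357). I'll seat it against the flange.

In the tool's units: -0.2 cm / 100 = -0.002, -0.1 cm / 100 = -0.001.

Call:
{"name": "servo_tool", "arguments": {
  "moves": [
    [0,0,-0.001,0],
    [0,0,-0.002,0],
    [0,0,-0.002,0],
    [0,0,-0.002,0]
  ]
}}

```text
time: 7.73
ee_pos: [0.5366, 0.0434, 0.2043]
tcp_rot: [180.0, -0.0, 93.3]
wrist_force: [0.7, 1.3, -1.6]
opening: 0.0225
grasp_force: 88.9
```

In the tool's units: 2.3 cm / 100 = 0.023, 0.87 cm / 100 = 0.0087, -0.14 rad / 4 = -0.035.

Call:
{"name": "servo_tool", "arguments": {
  "moves": [
    [0.0029,0.0001,-0.0005,-0.0043],
    [0.0058,0.0002,-0.0005,-0.0088],
    [0.0087,0.0002,-0.0005,-0.013],
    [0.0115,0.0002,-0.0005,-0.0175],
    [0.0144,0.0001,-0.0005,-0.0218],
    [0.0173,0,-0.0005,-0.0263],
    [0.0201,-0.0002,-0.0005,-0.0305],
    [0.023,-0.0004,-0.0005,-0.035],
    [0.023,-0.0004,-0.0005,-0.035],
    [0.023,-0.0004,-0.0005,-0.035]
  ]
}}

```text
time: 8.57
ee_pos: [0.5593, 0.0437, 0.2037]
tcp_rot: [-179.9, -0.1, 85.2]
wrist_force: [-3.4, 5.9, -0.7]
opening: 0.0229
grasp_force: 89.4
```

In the tool's units: 1.14 cm / 100 = 0.0114, 0.86 cm / 100 = 0.0086, -0.07 rad / 4 = -0.0175.

Call:
{"name": "servo_tool", "arguments": {
  "moves": [
    [0.0029,0.0003,0,-0.0043],
    [0.0057,0,0,-0.0088],
    [0.0086,-0.0004,0,-0.013],
    [0.0114,-0.0009,0,-0.0175],
    [0.0114,-0.0009,0,-0.0175],
    [0.0114,-0.0009,0,-0.0175]
  ]
}}

```text
time: 9.07
ee_pos: [0.5707, 0.0424, 0.2036]
tcp_rot: [-179.9, -0.0, 81.2]
wrist_force: [-3.8, 3.8, 0.4]
opening: 0.0224
grasp_force: 89.3
```

```bash
cat > s.py <<'E'
from h import *
o=get_obs(); d=o["ee_pos"][:2]-np.array([.545,-.121]); r=np.linalg.norm(d); u=d/r; t=np.array([u[1],-u[0]])
F=o["wrist_force"]; M=o["torque"][2]
print("ang %.2f r %.4f yaw %.2f Ft %.2f Fr %.2f Fz %.2f Mz %.3f"%(np.degrees(np.arctan2(d[1],d[0])),r,o["tcp_rot"][2],F[:2]@t,F[:2]@u,F[2],M))
E
python3 s.py
```

```text
ang 81.05 r 0.1654 yaw 81.20 Ft -4.33 Fr 3.15 Fz 0.40 Mz 0.184
```

In the tool's units: 0.86 cm / 100 = 0.0086, 0.57 cm / 100 = 0.0057, -0.052 rad / 4 = -0.013.

Call:
{"name": "servo_tool", "arguments": {
  "moves": [
    [0.0029,-0.0002,0,-0.0043],
    [0.0057,-0.0006,0,-0.0088],
    [0.0086,-0.0011,0,-0.013],
    [0.0086,-0.0011,0,-0.013],
    [0.0086,-0.0011,0,-0.013]
  ]
}}

```text
time: 9.48
ee_pos: [0.5791, 0.0409, 0.2034]
tcp_rot: [-179.9, 0.0, 78.2]
wrist_force: [-3.6, 2.6, 0.3]
opening: 0.0227
grasp_force: 89.2
```

```bash
python3 s.py
```

```text
ang 78.09 r 0.1655 yaw 78.24 Ft -4.06 Fr 1.83 Fz 0.31 Mz 0.172
```

In the tool's units: 0.42 cm / 100 = 0.0042, 0.21 cm / 100 = 0.0021, -0.026 rad / 4 = -0.0065.

Call:
{"name": "servo_tool", "arguments": {
  "moves": [
    [0.0021,-0.0004,0,-0.0033],
    [0.0042,-0.0009,0,-0.0065],
    [0.0042,-0.0009,0,-0.0065],
    [0.0042,-0.0009,0,-0.0065]
  ]
}}

```text
time: 9.82
ee_pos: [0.5832, 0.04, 0.2034]
tcp_rot: [-179.9, 0.0, 76.8]
wrist_force: [-5.8, 1.4, 0.8]
opening: 0.0228
grasp_force: 89.2
```

In the tool's units: 0.28 cm / 100 = 0.0028, 0.14 cm / 100 = 0.0014, -0.017 rad / 4 = -0.0043.

Call:
{"name": "servo_tool", "arguments": {
  "moves": [
    [0.0014,-0.0003,0,-0.0023],
    [0.0028,-0.0007,0,-0.0043],
    [0.0028,-0.0007,0,-0.0043],
    [0.0028,-0.0007,0,-0.0043]
  ]
}}

```text
time: 10.15
ee_pos: [0.5859, 0.0394, 0.2034]
tcp_rot: [-179.9, 0.0, 75.8]
wrist_force: [-5.2, 2.0, 1.0]
opening: 0.0225
grasp_force: 89.2
```

```bash
python3 s.py
```

```text
ang 75.69 r 0.1655 yaw 75.80 Ft -5.50 Fr 0.64 Fz 0.95 Mz 0.161
```

In the tool's units: 0.42 cm / 100 = 0.0042, -0.11 cm / 100 = -0.0011, -0.026 rad / 4 = -0.0065.

Call:
{"name": "servo_tool", "arguments": {
  "moves": [
    [0.0021,-0.0005,0,-0.0033],
    [0.0042,-0.0011,0,-0.0065],
    [0.0042,-0.0011,0,-0.0065],
    [0.0042,-0.0011,0,-0.0065]
  ]
}}

```text
time: 10.48
ee_pos: [0.5901, 0.0382, 0.2034]
tcp_rot: [-179.9, 0.0, 74.3]
wrist_force: [-5.7, 1.5, -0.3]
opening: 0.0226
grasp_force: 89.2
```

In the tool's units: 0.42 cm / 100 = 0.0042, 0.21 cm / 100 = 0.0021, -0.026 rad / 4 = -0.0065.

Call:
{"name": "servo_tool", "arguments": {
  "moves": [
    [0.0021,-0.0006,0,-0.0033],
    [0.0042,-0.0012,0,-0.0065],
    [0.0042,-0.0012,0,-0.0065],
    [0.0042,-0.0012,0,-0.0065]
  ]
}}

```text
time: 10.82
ee_pos: [0.5943, 0.037, 0.2034]
tcp_rot: [-179.9, 0.0, 72.8]
wrist_force: [-6.6, 1.7, -0.3]
opening: 0.0227
grasp_force: 89.2
```

```bash
python3 s.py
```

```text
ang 72.69 r 0.1655 yaw 72.81 Ft -6.79 Fr -0.35 Fz -0.31 Mz 0.179
```

In the tool's units: 0.41 cm / 100 = 0.0041, -0.13 cm / 100 = -0.0013, -0.026 rad / 4 = -0.0065.

Call:
{"name": "servo_tool", "arguments": {
  "moves": [
    [0.0021,-0.0006,0,-0.0033],
    [0.0041,-0.0013,0,-0.0065],
    [0.0041,-0.0013,0,-0.0065],
    [0.0041,-0.0013,0,-0.0065]
  ]
}}

```text
time: 11.15
ee_pos: [0.5984, 0.0357, 0.2034]
tcp_rot: [-179.9, 0.0, 71.3]
wrist_force: [-6.0, 1.0, 0.7]
opening: 0.0229
grasp_force: 89.2
```

In the tool's units: 0.41 cm / 100 = 0.0041, 0.2 cm / 100 = 0.002, -0.026 rad / 4 = -0.0065.

Call:
{"name": "servo_tool", "arguments": {
  "moves": [
    [0.002,-0.0007,0,-0.0033],
    [0.0041,-0.0014,0,-0.0065],
    [0.0041,-0.0014,0,-0.0065],
    [0.0041,-0.0014,0,-0.0065]
  ]
}}

```text
time: 11.48
ee_pos: [0.6024, 0.0343, 0.2033]
tcp_rot: [-179.9, 0.1, 69.8]
wrist_force: [-6.0, 1.4, -0.3]
opening: 0.0224
grasp_force: 89.2
```

```bash
python3 s.py
```

```text
ang 69.72 r 0.1656 yaw 69.84 Ft -6.11 Fr -0.77 Fz -0.26 Mz 0.225
```

In the tool's units: 0.4 cm / 100 = 0.004, 0.2 cm / 100 = 0.002, -0.026 rad / 4 = -0.0065.

Call:
{"name": "servo_tool", "arguments": {
  "moves": [
    [0.002,-0.0008,0,-0.0033],
    [0.004,-0.0015,0,-0.0065],
    [0.004,-0.0015,0,-0.0065],
    [0.004,-0.0015,0,-0.0065]
  ]
}}

```text
time: 11.82
ee_pos: [0.6064, 0.0328, 0.2033]
tcp_rot: [-179.9, 0.1, 68.3]
wrist_force: [-5.7, 1.2, -0.0]
opening: 0.0226
grasp_force: 89.2
```

In the tool's units: 0.4 cm / 100 = 0.004, 0.2 cm / 100 = 0.002, -0.026 rad / 4 = -0.0065.

Call:
{"name": "servo_tool", "arguments": {
  "moves": [
    [0.002,-0.0008,0,-0.0033],
    [0.004,-0.0016,0,-0.0065],
    [0.004,-0.0016,0,-0.0065],
    [0.004,-0.0016,0,-0.0065]
  ]
}}

```text
time: 12.15
ee_pos: [0.6103, 0.0312, 0.2033]
tcp_rot: [-179.9, 0.1, 66.9]
wrist_force: [-6.5, 1.2, 1.1]
opening: 0.0226
grasp_force: 89.2
```

```bash
python3 s.py
```

```text
ang 66.77 r 0.1656 yaw 66.86 Ft -6.39 Fr -1.46 Fz 1.08 Mz 0.262
```

In the tool's units: 0.39 cm / 100 = 0.0039, 0.2 cm / 100 = 0.002, -0.026 rad / 4 = -0.0065.

Call:
{"name": "servo_tool", "arguments": {
  "moves": [
    [0.002,-0.0009,0,-0.0033],
    [0.0039,-0.0018,0,-0.0065],
    [0.0039,-0.0018,0,-0.0065],
    [0.0039,-0.0018,0,-0.0065]
  ]
}}

```text
time: 12.48
ee_pos: [0.6142, 0.0294, 0.2033]
tcp_rot: [-179.9, 0.1, 65.4]
wrist_force: [-6.6, 1.9, 0.8]
opening: 0.0227
grasp_force: 89.2
```

In the tool's units: 0.39 cm / 100 = 0.0039, 0.2 cm / 100 = 0.002, -0.026 rad / 4 = -0.0065.

Call:
{"name": "servo_tool", "arguments": {
  "moves": [
    [0.002,-0.0009,0,-0.0033],
    [0.0039,-0.0018,0,-0.0065],
    [0.0039,-0.0018,0,-0.0065],
    [0.0039,-0.0018,0,-0.0065]
  ]
}}

```text
time: 12.82
ee_pos: [0.6181, 0.0276, 0.2033]
tcp_rot: [-179.9, 0.1, 63.9]
wrist_force: [-6.1, 1.3, -0.8]
opening: 0.0228
grasp_force: 89.2
```

```bash
python3 s.py
```

```text
ang 63.81 r 0.1656 yaw 63.88 Ft -6.07 Fr -1.51 Fz -0.77 Mz 0.309
```

In the tool's units: 0.39 cm / 100 = 0.0039, -0.2 cm / 100 = -0.002, -0.026 rad / 4 = -0.0065.

Call:
{"name": "servo_tool", "arguments": {
  "moves": [
    [0.0019,-0.001,0,-0.0033],
    [0.0039,-0.002,0,-0.0065],
    [0.0039,-0.002,0,-0.0065],
    [0.0039,-0.002,0,-0.0065]
  ]
}}

```text
time: 13.15
ee_pos: [0.6219, 0.0256, 0.2033]
tcp_rot: [-179.9, 0.1, 62.4]
wrist_force: [-6.0, 1.6, 0.6]
opening: 0.0227
grasp_force: 89.2
```

```bash
python3 s.py
```

```text
ang 62.31 r 0.1656 yaw 62.39 Ft -6.04 Fr -1.39 Fz 0.64 Mz 0.273
```

In the tool's units: 0.38 cm / 100 = 0.0038, -0.2 cm / 100 = -0.002, -0.026 rad / 4 = -0.0065.

Call:
{"name": "servo_tool", "arguments": {
  "moves": [
    [0.0019,-0.001,0,-0.0033],
    [0.0038,-0.002,0,-0.0065],
    [0.0038,-0.002,0,-0.0065],
    [0.0038,-0.002,0,-0.0065]
  ]
}}

```text
time: 13.48
ee_pos: [0.6257, 0.0236, 0.2033]
tcp_rot: [-179.9, 0.1, 60.9]
wrist_force: [-7.2, 1.6, -0.3]
opening: 0.0223
grasp_force: 89.2
```

```bash
python3 s.py
```

```text
ang 60.85 r 0.1656 yaw 60.90 Ft -7.09 Fr -2.08 Fz -0.27 Mz 0.282
```

In the tool's units: 0.37 cm / 100 = 0.0037, -0.23 cm / 100 = -0.0023, -0.026 rad / 4 = -0.0065.

Call:
{"name": "servo_tool", "arguments": {
  "moves": [
    [0.0018,-0.0011,0,-0.0033],
    [0.0037,-0.0023,0,-0.0065],
    [0.0037,-0.0023,0,-0.0065],
    [0.0037,-0.0023,0,-0.0065]
  ]
}}

```text
time: 13.82
ee_pos: [0.6294, 0.0215, 0.2033]
tcp_rot: [-179.9, 0.1, 59.4]
wrist_force: [-7.0, 2.7, -0.0]
opening: 0.0227
grasp_force: 89.3
```

```bash
python3 s.py
```

```text
ang 59.38 r 0.1656 yaw 59.43 Ft -7.45 Fr -1.24 Fz -0.02 Mz 0.333
```

In the tool's units: 0.29 cm / 100 = 0.0029, -0.18 cm / 100 = -0.0018, -0.021 rad / 4 = -0.0053.

Call:
{"name": "servo_tool", "arguments": {
  "moves": [
    [0.0015,-0.0009,0,-0.0025],
    [0.0029,-0.0018,0,-0.0053],
    [0.0029,-0.0018,0,-0.0053],
    [0.0029,-0.0018,0,-0.0053]
  ]
}}

```text
time: 14.15
ee_pos: [0.6323, 0.0198, 0.2033]
tcp_rot: [-179.9, 0.1, 58.2]
wrist_force: [-7.6, 2.1, -0.1]
opening: 0.0223
grasp_force: 89.2
```

```bash
python3 s.py
```

```text
ang 58.20 r 0.1656 yaw 58.23 Ft -7.60 Fr -2.22 Fz -0.13 Mz 0.362
```

Torque is about 1.6 N·m. I'll use smaller steps from here.

In the tool's units: 0.24 cm / 100 = 0.0024, -0.16 cm / 100 = -0.0016, -0.017 rad / 4 = -0.0043.

Call:
{"name": "servo_tool", "arguments": {
  "moves": [
    [0.0012,-0.0008,0,-0.0023],
    [0.0024,-0.0016,0,-0.0043],
    [0.0024,-0.0016,0,-0.0043],
    [0.0024,-0.0016,0,-0.0043]
  ]
}}

```text
time: 14.48
ee_pos: [0.6349, 0.0181, 0.2034]
tcp_rot: [-179.9, 0.1, 57.2]
wrist_force: [-5.8, 3.2, 0.0]
opening: 0.0224
grasp_force: 89.2
```

```bash
python3 s.py
```

```text
ang 57.14 r 0.1656 yaw 57.24 Ft -6.62 Fr -0.47 Fz 0.02 Mz 0.250
```

```bash
cat > m.py <<'E'
from h import *
L=[]
for i in range(8):
    camera("top"); o=get_obs(); d=o["ee_pos"][:2]-np.array([.545,-.121]); r=np.linalg.norm(d); u=d/r; t=np.array([u[1],-u[0]]); F=o["wrist_force"][:2]
    L.append([F@t,F@u,o["torque"][2],F@t*r-o["torque"][2]])
L=np.array(L);print(L.round(2)[:,[0,2,3]].tolist(),L.mean(0).round(3),o["ee_pos"],o["tcp_rot"][2])
E
python3 m.py
```

```text
[[-8.1, 0.23, -1.57], [-6.63, 0.28, -1.38], [-6.19, 0.34, -1.37], [-6.7, 0.23, -1.34], [-6.76, 0.25, -1.37], [-6.62, 0.25, -1.34], [-7.03, 0.29, -1.45], [-6.38, 0.27, -1.33]] [-6.801 -1.151  0.267 -1.393] [0.63482493 0.01816256 0.20335442] 57.25357399220456
```

In the tool's units: 0.15 cm / 100 = 0.0015, -0.05 cm / 100 = -0.0005, -0.01 rad / 4 = -0.0025.

Call:
{"name": "servo_tool", "arguments": {
  "moves": [
    [0.0007,-0.0005,0,-0.0013],
    [0.0015,-0.0009,0,-0.0025],
    [0.0015,-0.0009,0,-0.0025]
  ]
}}

```text
time: 15.13
ee_pos: [0.6364, 0.0171, 0.2033]
tcp_rot: [-179.9, 0.1, 56.6]
wrist_force: [-6.3, 2.5, -1.1]
opening: 0.0228
grasp_force: 89.2
```

```bash
python3 m.py
```

```text
[[-6.12, 0.17, -1.19], [-6.46, 0.21, -1.28], [-5.96, 0.19, -1.18], [-7.07, 0.16, -1.33], [-5.94, 0.24, -1.23], [-6.24, 0.15, -1.18], [-6.27, 0.15, -1.19], [-6.95, 0.12, -1.27]] [-6.377 -1.301  0.175 -1.231] [0.63633413 0.01720005 0.20335724] 56.66816234095916
```

The torque fell from about 1.6 to 1.39 and then 1.23 N·m while I pushed on, so the wrench has clicked. I'll ease back to reset it.

In the tool's units: -0.49 cm / 100 = -0.0049, 0.31 cm / 100 = 0.0031, 0.035 rad / 4 = 0.0088.

Call:
{"name": "servo_tool", "arguments": {
  "moves": [
    [-0.0024,0.0016,0,0.0043],
    [-0.0049,0.0031,0,0.0088],
    [-0.0049,0.0031,0,0.0088]
  ]
}}

```text
time: 15.78
ee_pos: [0.6309, 0.0206, 0.2034]
tcp_rot: [-179.9, 0.1, 58.8]
wrist_force: [-7.5, 3.0, 0.0]
opening: 0.0224
grasp_force: 89.2
```

```bash
python3 m.py
```

```text
[[-7.57, 0.39, -1.64], [-9.03, 0.41, -1.9], [-8.01, 0.42, -1.74], [-7.82, 0.36, -1.65], [-7.65, 0.41, -1.67], [-8.63, 0.38, -1.81], [-8.13, 0.38, -1.73], [-7.76, 0.39, -1.68]] [-8.075 -1.396  0.392 -1.729] [0.63107842 0.02048385 0.20332038] 58.70461685885278
```

The torque rose again to 1.73 N·m, which confirms the click and reset. I'll relieve the rest.

In the tool's units: -0.5 cm / 100 = -0.005, 0.29 cm / 100 = 0.0029, 0.035 rad / 4 = 0.0088.

Call:
{"name": "servo_tool", "arguments": {
  "moves": [
    [-0.0025,0.0015,0,0.0043],
    [-0.005,0.0029,0,0.0088],
    [-0.005,0.0029,0,0.0088]
  ]
}}

```text
time: 16.43
ee_pos: [0.6268, 0.0229, 0.2036]
tcp_rot: [180.0, 0.0, 60.7]
wrist_force: [-3.1, -1.3, -0.8]
opening: 0.0229
grasp_force: 89.1
```

```bash
python3 m.py
```

```text
[[-3.62, -0.18, -0.42], [-2.91, -0.18, -0.3], [-4.4, -0.11, -0.62], [-2.69, -0.21, -0.24], [-3.25, -0.23, -0.31], [-3.7, -0.21, -0.4], [-3.77, -0.2, -0.42], [-3.75, -0.24, -0.38]] [-3.513 -2.908 -0.195 -0.386] [0.62706063 0.02281695 0.20342208] 60.63973813803758
```

In the tool's units: -0.24 cm / 100 = -0.0024, -0.12 cm / 100 = -0.0012.

Call:
{"name": "servo_tool", "arguments": {
  "moves": [
    [-0.0012,0.0004,0,0],
    [-0.0024,0.0008,0,0],
    [-0.0024,0.0008,0,0]
  ]
}}

```text
time: 17.08
ee_pos: [0.6255, 0.0236, 0.2038]
tcp_rot: [179.9, -0.0, 60.7]
wrist_force: [2.2, -3.0, -1.1]
opening: 0.0228
grasp_force: 89.2
```

```bash
python3 m.py
```

```text
[[3.81, 0.7, -0.07], [3.28, 0.69, -0.14], [4.58, 0.74, 0.02], [4.63, 0.79, -0.03], [3.86, 0.82, -0.19], [5.28, 0.84, 0.04], [5.62, 0.84, 0.09], [4.9, 0.82, -0.01]] [ 4.494 -2.046  0.781 -0.037] [0.62523625 0.02373675 0.20371113] 60.679844705130144
```

In the tool's units: 0.08 cm / 100 = 0.0008, 0.05 cm / 100 = 0.0005, 0.014 rad / 4 = 0.0035.

Call:
{"name": "servo_tool", "arguments": {
  "moves": [
    [0.0005,-0.0004,0,0.0023],
    [0.0008,-0.0006,0,0.0035],
    [0.0008,-0.0006,0,0.0035]
  ]
}}

```text
time: 17.73
ee_pos: [0.6251, 0.0238, 0.2035]
tcp_rot: [-179.9, -0.0, 61.5]
wrist_force: [-2.0, 1.5, 0.5]
opening: 0.0228
grasp_force: 89.4
```

```bash
python3 m.py
```

```text
[[-2.26, -0.39, 0.02], [-3.34, -0.42, -0.13], [-2.97, -0.43, -0.06], [-2.76, -0.46, 0.0], [-2.43, -0.47, 0.07], [-3.13, -0.52, 0.01], [-4.13, -0.54, -0.14], [-3.63, -0.5, -0.1]] [-3.082  1.547 -0.467 -0.043] [0.62543533 0.02356832 0.2035777 ] 61.465396319690996
```

In the tool's units: 0.6 cm / 100 = 0.006, -0.03 cm / 100 = -0.0003, -0.005 rad / 4 = -0.0013.

Call:
{"name": "servo_tool", "arguments": {
  "moves": [
    [-0.0003,0.0002,0,-0.0013],
    [-0.0003,0.0002,0.003,-0.0013],
    [-0.0003,0.0002,0.006,-0.0013],
    [-0.0003,0.0002,0.006,-0.0013]
  ]
}}

```text
time: 18.47
ee_pos: [0.6254, 0.0233, 0.2099]
tcp_rot: [180.0, 0.0, 61.2]
wrist_force: [-1.6, 0.6, -3.0]
opening: 0.0224
grasp_force: 88.8
```

```bash
python3 s.py
```

```text
ang 60.87 r 0.1651 yaw 61.17 Ft -1.71 Fr -0.31 Fz -2.97 Mz -0.082
```

Free. I'll lift clear.

In the tool's units: 3.8 cm / 100 = 0.038, 3.3 cm / 100 = 0.033.

Call:
{"name": "servo_tool", "arguments": {
  "moves": [
    [0,0,0.004,0],
    [0,0,0.008,0],
    [0,0,0.012,0],
    [0,0,0.018,0],
    [0,0,0.025,0],
    [0,0,0.033,0],
    [0,0,0.038,0],
    [0,0,0.038,0],
    [0,0,0.038,0]
  ]
}}

```text
time: 19.22
ee_pos: [0.6255, 0.0235, 0.248]
tcp_rot: [180.0, -0.0, 61.2]
wrist_force: [0.2, 0.4, -3.6]
opening: 0.0225
grasp_force: 88.9
```

```bash
python3 - <<'E'
from hd import *
o=get_obs();print(o["ee_pos"],o["tcp_rot"],o["wrist_force"],o["torque"])
A=camera("scene")[80:200,250:410,::-1];B=camera("top")[110:230,370:530,::-1]
cv2.imwrite("pics/u.png",np.hstack([cv2.resize(i,None,fx=2.5 if 0 else 2.5,fy=2.5,interpolation=cv2.INTER_CUBIC) for i in(A,B)]))
E
```

```text
[0.6255352  0.02346843 0.24801081] [ 1.79957481e+02 -2.34119009e-02  6.11806595e+01] [ 0.15054489  0.43667764 -3.56531129] [ 0.26932465 -0.12251751 -0.02271198]
```

View pics/u.png

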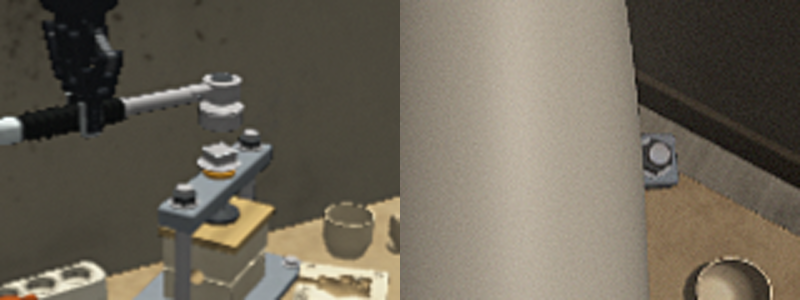

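The wrench is clear of the screw and level. I'll carry it back to the lift-off pose above the rest.

In the tool's units: 24.75 cm / 100 = 0.2475, 23.5 cm / 100 = 0.235, 0.286 rad / 4 = 0.0715.

Call:
{"name": "servo_tool", "arguments": {
  "moves": [
    [-0.004,0.02,0,0.005],
    [-0.009,0.04,0,0.0125],
    [-0.015,0.065,0,0.02],
    [-0.022,0.09,0,0.0275],
    [-0.028,0.115,0,0.035],
    [-0.034,0.14,0,0.0425],
    [-0.04,0.165,0,0.05],
    [-0.047,0.19,0,0.0575],
    [-0.053,0.215,0,0.065],
    [-0.058,0.235,0,0.07],
    [-0.0605,0.2475,0,0.0715],
    [-0.0605,0.2475,0,0.0715],
    [-0.0605,0.2475,0,0.0715],
    [-0.0605,0.2475,0,0.0715],
    [-0.0605,0.2475,0,0.0715]
  ]
}}

```text
time: 20.57
ee_pos: [0.5651, 0.2699, 0.2475]
tcp_rot: [180.0, 0.0, 77.5]
wrist_force: [0.0, -0.5, -3.6]
opening: 0.0221
grasp_force: 88.8
```

```bash
python3 - <<'E'
from hd import *
o=get_obs();print(o["ee_pos"],o["tcp_rot"])
for o in head(o["ee_pos"][2]+.0298,(315,172)): print(o)
E
```

```text
[0.56512791 0.26992335 0.24752645] [1.79996359e+02 1.72950146e-02 7.74844803e+01]
(315.72516718817104, 171.18203059492402, 5433.0, array([0.5284185 , 0.10884701, 0.27732645]))
```

In the tool's units: -18.3 cm / 100 = -0.183, 0.09 cm / 100 = 0.0009.

Call:
{"name": "servo_tool", "arguments": {
  "moves": [
    [0,0.0009,-0.02,0],
    [0,0.0009,-0.05,0],
    [0,0.0009,-0.08,0],
    [0,0.0009,-0.11,0],
    [0,0.0009,-0.135,0],
    [0,0.0009,-0.155,0],
    [0,0.0009,-0.168,0],
    [0,0.0009,-0.177,0],
    [0,0.0009,-0.183,0],
    [0,0.0009,-0.183,0],
    [0,0.0009,-0.183,0]
  ]
}}

```text
time: 21.53
ee_pos: [0.5653, 0.2719, 0.0655]
tcp_rot: [179.9, -0.0, 77.6]
wrist_force: [-0.4, -0.2, -4.2]
opening: 0.0226
grasp_force: 88.8
```

In the tool's units: -0.5 cm / 100 = -0.005, -0.4 cm / 100 = -0.004.

Call:
{"name": "servo_tool", "arguments": {
  "moves": [
    [0,-0.001,-0.002,0],
    [0,-0.001,-0.004,0],
    [0,-0.001,-0.005,0],
    [0,-0.001,-0.005,0],
    [0,-0.001,-0.005,0]
  ]
}}

```text
time: 21.95
ee_pos: [0.5652, 0.271, 0.0602]
tcp_rot: [179.9, -0.0, 77.6]
wrist_force: [-0.0, -0.0, 0.2]
opening: 0.0228
grasp_force: 89.6
```

Call:
{"name": "servo_tool", "arguments": {
  "moves": [
    [0,0,0,0],
    [0,0,0,0],
    [0,0,0,0],
    [0,0,0,0],
    [0,0,0,0],
    [0,0,0,0]
  ],
  "claw": 0.3
}}

```text
time: 22.45
ee_pos: [0.5648, 0.2709, 0.0596]
tcp_rot: [-180.0, 0.0, 77.6]
wrist_force: [0.4, -0.0, -0.0]
opening: 0.0597
grasp_force: 0.0
```

In the tool's units: -20 cm / 100 = -0.2, 18 cm / 100 = 0.18.

Call:
{"name": "servo_tool", "arguments": {
  "moves": [
    [0,0,0.01,0],
    [0,0,0.03,0],
    [0,0,0.06,0],
    [0,0,0.1,0],
    [0,0,0.14,0],
    [0,0,0.18,0],
    [-0.04,0,0.2,0],
    [-0.08,0,0.2,0],
    [-0.12,0,0.2,0],
    [-0.16,0,0.2,0],
    [-0.2,0,0.2,0],
    [-0.2,0,0.2,0],
    [-0.2,0,0.2,0],
    [-0.2,0,0.2,0]
  ]
}}

```text
time: 23.62
ee_pos: [0.3651, 0.271, 0.2604]
tcp_rot: [179.9, -0.1, 77.6]
wrist_force: [0.4, -0.2, -0.2]
opening: 0.0597
grasp_force: 0.0
```

```bash
python3 - <<'E'
from h import *
o=get_obs();print(o["time"],o["ee_pos"],o["wrist_force"])
A=camera("scene")[120:310,190:410,::-1];B=camera("top")[130:290,190:500,::-1]
A=cv2.resize(A,None,fx=1.6,fy=1.6);B=cv2.resize(B,(440,304//1)) if 0 else cv2.resize(B,None,fx=1.4,fy=1.9) 
cv2.imwrite("pics/e.png",np.hstack([A,B]))
E
```

```text
23.6167 [0.36509629 0.2710405  0.26042083] [ 0.35633453 -0.22166728 -0.1935024 ]
```

View pics/e.png

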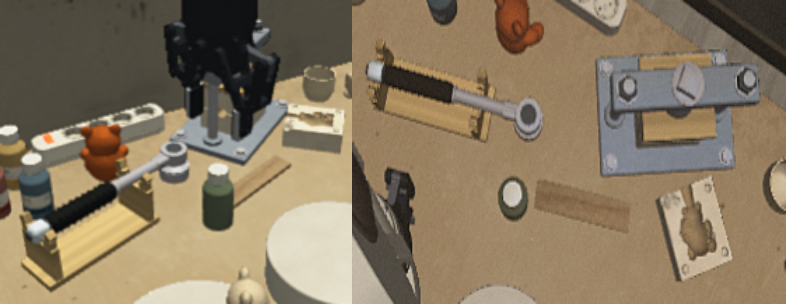

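The wrench is back in both forks the same way round, with its head at right crop (528,118). The screw is visibly turned, at crop (688,85), the bystanders haven't moved, and the robot is clear.

```bash
python3 -c "
from workcell import *
print(job_done())"
```

```text
the job is handed in; nothing more can be done
None
```

I tightened the screw to the wrench's first click and stopped about 4 mm of handle travel past it, well short of the 19 mm hard stop; the wrench is back in both forks the same way round, nothing else moved, and the job was handed in at about 24 s.

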